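Snap the long fuse into its fuse block

ROBOT

A 6-joint arm with a two-finger parallel gripper is mounted at the origin on the work surface. World frame = base frame: x ahead of the robot, y to its left, z up, the work surface at z = 0. Lengths are in m, angles in rad, forces in N, time in s.
With the tool pointing down it reaches from about 0.25 to 0.775 m from the base axis. Payload 8.9 kg.
Tool frame: the origin (TCP) lies at the very end of the fingers, on their centre line; the grasp point (between the pads) lies 19 mm behind it; z points along the fingers, x is the direction in which the jaws open and shut, and the axes are right-handed (so a half turn about z gives the same grasp; the last joint's range is limited). The gripper opens to 85 mm and grips with 20 to 120 N. Pads are 22 mm wide; open, the fingers measure 114 mm over their backs; the gripper's body (76 mm by 85 mm) begins 54 mm behind the grasp point. The pads swing forward as they close: fully open they stand 13 mm farther back than shut.
Start: joints at [1.16, 0.291, -0.153, 1.127, 0, 1.431], TCP at [0.141, 0.506, 0.231] pointing down, gripper open.
Joint ranges: [-2.52, 2.52], [-0.91, 1.74], [-1.3, 1.37], [-1.96, 2.02], [-1.52, 1.47], [-3.14, 3.14]. Speed limits (rad/s): [2.22, 2.22, 2.79, 3.14, 3.14, 3.14].

INTERFACE

Orientations are given as a unit quaternion [w, x, y, z].
In Python, from rig import ctrl gives the robot as it stands.
- The arm moves only by the tool play_rows, never from a script. Its argument "moves" is a list of rows, each an object of numbers: "fingers": the gripper's target within -1 to 1 (fully open at 1, half-way at 0, shut at -1); "x", "y", "z": the shift along the tool's x, y, z in mm; "turn": the turn about the tool's z in degrees. A call has 1 to 8 rows; each row is the pose to reach, as a shift and turn from the pose measured when the call began, along the tool's axes at that moment; what a row does not reach only later rows make up. A row lasts 1/8 s, in which the tool goes at most 62.5 mm and 10.7 degrees, less where a joint would pass 70% of its speed; a pose out of reach is approached as far as the arm can. A call with a gripper value outside its range is refused whole. The fingers move at their own pace and stop on an object; "force" is the grip in N (left out, the last holds). Time passes only in rows, so rows that repeat a pose let the fingers close. It gives the time, the measured TCP pose, the force and the opening at its end, in the units of the state.
- ctrl.read_state(): the state, without advancing time (a new reading comes with each control period).
- ctrl.camera(name): name is "side" or "top"; returns a dict with "pixels" (420x560x3 uint8, red, green, blue), "z_map" (420x560 float32, m along the optical axis (not along the pixel's ray), 0 where there is no reading), "camera_matrix" (3x3 intrinsics, pixels), "k1" (the pictures are not rectified: a ray, as slopes to the right and down, at radius r is drawn at 1 + k1 r^2 times it, then the intrinsics apply), "camera_from_world" (4x4, takes a point from world to camera coordinates). Camera axes: x right, y down, z forward; pixel columns grow to the right and rows downward; lengths in m; the calibration is good to about 2 mm. A picture is of the moment at which its call begins.
- ctrl.finish_job(): hands the job in, once; it reports no verdict.
The state is a dict: "t": time; "joints": joint angles; "dq": joint speeds; "tau": joint torques, N m; "position": TCP position; "eef_rot": TCP orientation; "wrist_force": force on the tool from outside, world axes, zero at the start; "wrist_torque": the same for the moment, N m; "width": finger opening in m.
Only numpy, scipy, OpenCV 4.12 (cv2) and the standard library are available. Lean on these libraries where they do the work, as an engineer would, in place of code of your own. Each camera call takes 0.05 s, during which the arm holds its last target. There are 200 camera calls.

TASK

Take the long thick cartridge fuse from the mat and press it down into the two spring clips of the empty fuse block, so that it is fully home in both clips with one metal cap in each (either way round), and let go of it. Leave the short fuse and the slim fuse where they lie.

Things in the scene. Friction and masses are not known exactly. Their poses are not given: they have to be found in the camera images.
- long_fuse_center (a point): Centre of the fuse to fit: white ceramic cylinder 27 mm thick, 140 mm long, copper caps 30 mm long on both ends, 0.11 to 0.22 kg, loose, lying on the blue mat, centre 13.5 mm above it. y is the cylinder's axis; it may lie rolled about y. Pushed level into the clips it meets 5 to 12 N from 20 to 6 mm above home, then snaps down onto solid rests; merely laid on them it stays 18 mm too high.
- seat (a point): Where the centre of the seated fuse belongs, midway between two steel C-clips on the fixed block, 43.5 mm above the bench, 27 mm above the black base. y: axis of the seated fuse, z up. Clips at 55 mm each way along y, 12 mm wide, open to the top: sprung lips 20 mm apart at 9 mm above this point, flaring to 42 mm apart at 26 mm above. On the +x side, from 78 mm off, parts up to 45 mm tall.
- short_fuse_center (a point): Centre of a bystander fuse to leave alone: same look and 27 mm thickness as the long one but only 70 mm long, caps 16 mm, lying on the mat, y its axis. The three fuses lie side by side in any order, their centres about 100 mm or more apart, on the robot's right; a solder reel (54 mm wide, 50 mm high) and a screwdriver lie farther right.
- slim_fuse_center (a point): Centre of a bystander fuse to leave alone: same look but only 14 mm thick, 120 mm long, caps 20 mm, lying on the mat, y its axis.
Not all that is in view belongs to the job. Leave any green or pink look-alike of the part that bears long_fuse_center alone.

How it is judged:
At the end, for the whole second after the job is handed in: The long fuse is snapped home in both clips: its centre within 4 mm of the seat in height, 6 mm across and 15 mm along the axis, its axis within 0.1 rad of the seat's (the clips see to this once it is snapped in), at rest (z of long_fuse_center in the frame of seat between -0.004 and 0.004 m and x of long_fuse_center in the frame of seat between -0.006 and 0.006 m and y of long_fuse_center in the frame of seat between -0.015 and 0.015 m and angle between the y axis of long_fuse_center and the y axis of seat, either way round below 0.1 rad and linear speed of long_fuse below 0.02 m/s); the robot touches nothing.
It fails at once if the short fuse is pushed more than 30 mm from its place (distance of short_fuse_center from where it was at the start of the episode above 0.03 m).
It fails at once if the slim fuse is pushed more than 30 mm from its place (distance of slim_fuse_center from where it was at the start of the episode above 0.03 m).
It also fails if it takes over 37 s, if anything falls off the work surface, if the arm or the gripper's body presses on something with over 40 N, if the wrist force passes 120 N, or if a joint passes its speed limit or range.

## Working session

There is one attempt and no reset: what is moved stays moved. The work goes in short steps, Python scripts to look and compute and a tool call to move; the robot and the scene stay as the last step left them, time stands still between calls to the robot, and variables do not carry over. Pictures are saved under pics/ and viewed, on a budget of 10 in all, crops included, one or two more only if the job needs it, and the job is handed in when it is done.

Besides the shell and the picture viewer there is one more tool, called after ">>>" as a command line: name --argument value ..., lists and objects as JSON in quotes. play_rows: Moves the arm, as the interface text tells. Its arguments: {"type":"object","properties":{"moves":{"type":"array"},"force":{"type":"number"}},"required":["moves"]}

```bash
mkdir -p pics
cat > h.py <<'E'
import numpy as np, cv2
from rig import ctrl
def shot(n):
    c=ctrl.camera(n); np.savez(f'{n}.npz',**c); return c
def load(n): return dict(np.load(f'{n}.npz'))
def ray(c,u,v):
    K=c['camera_matrix'];k=float(c['k1'])
    d=np.array([(u-K[0,2])/K[0,0],(v-K[1,2])/K[1,1]]);s=d.copy()
    for _ in range(20): s=d/(1+k*(s@s))
    M=c['camera_from_world'];R=M[:3,:3]
    return -R.T@M[:3,3], R.T@np.array([s[0],s[1],1]) 
def onplane(c,u,v,z):
    o,d=ray(c,u,v); return o+d*(z-o[2])/d[2]
def depthpt(c,u,v):
    o,d=ray(c,u,v); return o+d*float(c['z_map'][int(v),int(u)])
def cloud(c):
    H,W=c['z_map'].shape;K=c['camera_matrix'];k=float(c['k1'])
    uu,vv=np.meshgrid(np.arange(W),np.arange(H))
    d=np.stack([(uu-K[0,2])/K[0,0],(vv-K[1,2])/K[1,1]],-1);s=d.copy()
    for _ in range(20): s=d/(1+k*(s**2).sum(-1,keepdims=True))
    M=c['camera_from_world'];R=M[:3,:3]
    P=np.concatenate([s,np.ones((H,W,1))],-1)*c['z_map'][...,None]
    return (P-M[:3,3])@R
def tri(c1,p1,c2,p2):
    o1,d1=ray(c1,*p1);o2,d2=ray(c2,*p2)
    A=np.stack([d1,-d2],1);t=np.linalg.lstsq(A,o2-o1,rcond=None)[0]
    a=o1+t[0]*d1;b=o2+t[1]*d2
    return (a+b)/2,np.linalg.norm(a-b)
def save(n,img): cv2.imwrite('pics/'+n,img[...,::-1])
E
python3 - <<'E'
from h import *
for n in('top','side'):
    c=shot(n);save(n+'0.png',c['pixels']);print(n,c['camera_matrix'],c['k1'],np.round(c['camera_from_world'],3))
print(ctrl.read_state())
E
```

```text
top [[486.485285     0.         275.27458779]
 [  0.         486.485285   204.00808479]
 [  0.           0.           1.        ]] -0.06376345548768794 [[-0.011 -1.     0.    -0.178]
 [-0.993  0.011 -0.119  0.539]
 [ 0.119 -0.002 -0.993  1.319]
 [ 0.     0.     0.     1.   ]]
side [[420.90559758   0.         281.79196382]
 [  0.         420.90559758 211.2825196 ]
 [  0.           0.           1.        ]] -0.05804801527662298 [[ 9.950e-01 -9.700e-02 -1.000e-03 -5.260e-01]
 [-7.500e-02 -7.610e-01 -6.450e-01 -5.300e-02]
 [ 6.200e-02  6.420e-01 -7.640e-01  1.278e+00]
 [ 0.000e+00  0.000e+00  0.000e+00  1.000e+00]]
{'t': 0.1, 'joints': array([ 1.15971062e+00,  2.91256221e-01, -1.54039969e-01,  1.12668166e+00,
       -3.92454117e-05,  1.43149555e+00]), 'dq': array([ 9.19326658e-04, -3.51604492e-03,  3.30720990e-03,  2.41764316e-03,
        2.19305289e-05, -1.23413941e-04]), 'tau': array([ 1.52613327e-03, -5.37975883e+01,  3.31921434e+01,  9.31213988e-03,
       -2.01172320e-04, -2.98795271e-05]), 'position': array([0.14079118, 0.5053713 , 0.23077702]), 'eef_rot': array([ 3.05625268e-04,  7.96382700e-01,  6.04792730e-01, -5.05941256e-04]), 'wrist_force': array([-0.8715627 , -0.35395588, -0.63881039]), 'wrist_torque': array([0.03282147, 0.02800959, 0.0027686 ]), 'width': 0.08557678399374706}
```

View pics/top0.png

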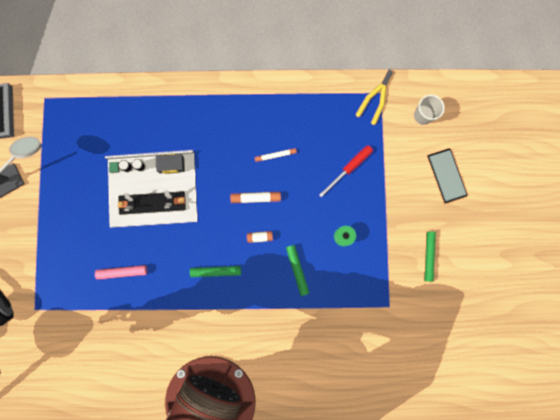

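View pics/side0.png

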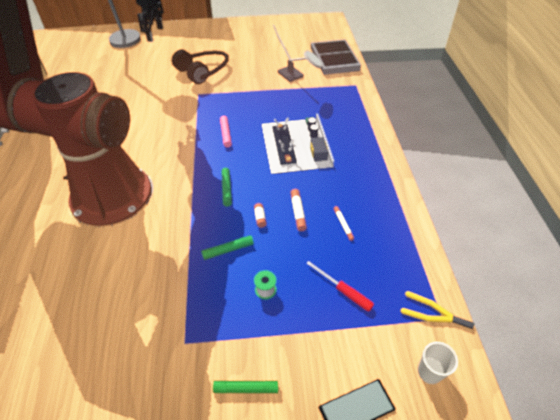

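Candidates for the long fuse in the top view:
- Fuse at (256,198), white with copper caps, thick and longest. This is the one I choose.
- Slim fuse at (276,155).
- Short fuse at (260,237).
- Green rods at (215,271), (298,270) and (430,256), and a pink rod at (121,272). These are look-alikes to leave alone.

In the side view the long fuse is at (298,210), the slim at (344,222) and the short at (260,215). The block is at top (152,203) and side (285,145).

Run:
```python
from h import *
t=load('top');s=load('side')
def blobs(c,roi):
    x0,y0,x1,y1=roi;im=c['pixels'][y0:y1,x0:x1].astype(int)
    m=((im[...,0]>120)&(im[...,0]>im[...,2]-30)).astype(np.uint8)
    m=cv2.morphologyEx(m,cv2.MORPH_CLOSE,np.ones((3,3)))
    out=[]
    for q in cv2.findContours(m,0,2)[0]:
        if cv2.contourArea(q)<30: continue
        r=cv2.minAreaRect(q);b=cv2.boxPoints(r)+[x0,y0]
        e=[np.linalg.norm(b[0]-b[1]),np.linalg.norm(b[1]-b[2])]
        if e[0]<e[1]: ends=((b[0]+b[1])/2,(b[2]+b[3])/2)
        else: ends=((b[1]+b[2])/2,(b[3]+b[0])/2)
        out.append((np.array(r[0])+[x0,y0],r[1],ends))
    return out
T=blobs(t,(222,140,310,250));S=blobs(s,(240,180,365,250))
for nm,c,B in(('top',t,T),('side',s,S)):
    for ctr,wh,e in B:
        P=[onplane(c,*p,.0135) for p in e]
        print(nm,ctr.round(1),np.round(wh,1),'ends',np.round(P,4).tolist(),'len',np.linalg.norm(P[0]-P[1]).round(4),'depthpt',depthpt(c,*ctr).round(4))
L=max(T,key=lambda q:max(q[1]));M=max(S,key=lambda q:max(q[1]))
print('tri centre',tri(t,L[0],s,M[0]))
C=cloud(t);D=cloud(s)
for nm,P,roi in(('t',C,(104,148,202,232)),('s',D,(258,112,336,175))):
    x0,y0,x1,y1=roi;Q=P[y0:y1,x0:x1].reshape(-1,3)
    for a,b in((.003,.012),(.013,.022),(.024,.045),(.045,.1)):
        w=Q[(Q[:,2]>a)&(Q[:,2]<b)]
        if len(w):print(nm,a,b,len(w),w.min(0).round(3),w.max(0).round(3),np.median(w,0).round(4))
for n,c,roi,k in(('t',t,(104,148,202,232),6),('s',s,(255,110,340,178),6)):
    x0,y0,x1,y1=roi;globals()[n+'c']=cv2.resize(c['pixels'][y0:y1,x0:x1],None,fx=k,fy=k,interpolation=cv2.INTER_CUBIC)
save('tc.png',tc);save('sc.png',sc)
x0,y0,x1,y1=222,140,310,250
save('f.png',cv2.resize(t['pixels'][y0:y1,x0:x1],None,fx=5,fy=5))
```

```text
top [259.4 236.4] [ 9.6 25.4] ends [[0.4515, -0.1737, 0.0135], [0.4458, -0.1029, 0.0135]] len 0.0711 depthpt [ 0.4481 -0.1386  0.023 ]
top [255. 197.] [ 9.5 50.2] ends [[0.5614, -0.1976, 0.0135], [0.5585, -0.0561, 0.0135]] len 0.1415 depthpt [ 0.558  -0.1274  0.0276]
top [275.4 154.5] [ 5.1 42.2] ends [[0.6937, -0.2448, 0.0135], [0.6693, -0.1269, 0.0135]] len 0.1205 depthpt [ 0.681  -0.1858  0.0156]
side [343.2 222.7] [37.1  5.3] ends [[0.6708, -0.1283, 0.0135], [0.6967, -0.2505, 0.0135]] len 0.1249 depthpt [ 0.6845 -0.1904  0.0123]
side [259.6 214.5] [23.5  9.2] ends [[0.4483, -0.0933, 0.0135], [0.4538, -0.1808, 0.0135]] len 0.0877 depthpt [ 0.451  -0.1499  0.0277]
side [297.8 209. ] [41.5  9.2] ends [[0.5609, -0.0468, 0.0135], [0.5646, -0.2037, 0.0135]] len 0.1569 depthpt [ 0.5611 -0.1394  0.0265]
tri centre (array([ 0.56166898, -0.12673914,  0.01126942]), np.float64(0.002814868798948644))
t 0.003 0.012 2789 [0.466 0.027 0.003] [0.71  0.311 0.012] [0.5857 0.1715 0.0053]
t 0.013 0.022 1029 [0.498 0.049 0.013] [0.693 0.296 0.022] [0.5536 0.175  0.0166]
t 0.024 0.045 774 [0.531 0.05  0.024] [0.692 0.296 0.045] [0.6508 0.1298 0.0396]
t 0.045 0.1 285 [0.523 0.074 0.045] [0.679 0.252 0.076] [0.6455 0.1361 0.0473]
s 0.003 0.012 2259 [0.458 0.013 0.003] [0.756 0.358 0.012] [0.5974 0.1667 0.0052]
s 0.013 0.022 587 [0.518 0.044 0.013] [0.694 0.293 0.022] [0.557  0.1589 0.0177]
s 0.024 0.045 456 [0.533 0.048 0.024] [0.697 0.295 0.045] [0.6529 0.1202 0.0333]
s 0.045 0.1 258 [0.524 0.07  0.045] [0.682 0.248 0.074] [0.6484 0.1228 0.0473]
```

View pics/tc.png

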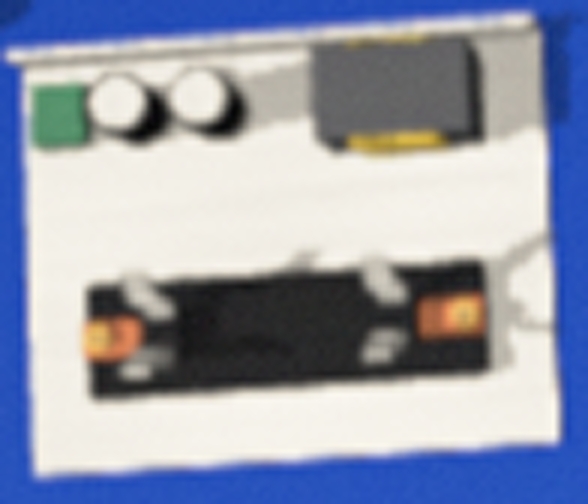

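View pics/sc.png

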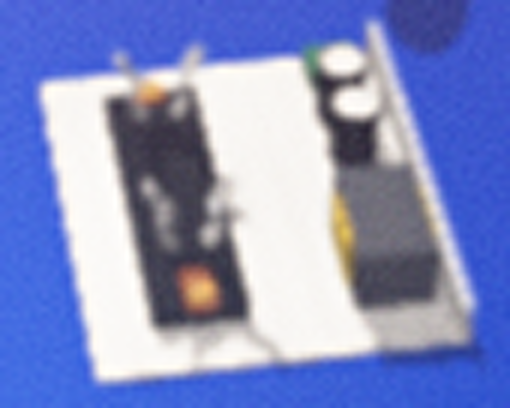

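View pics/f.png

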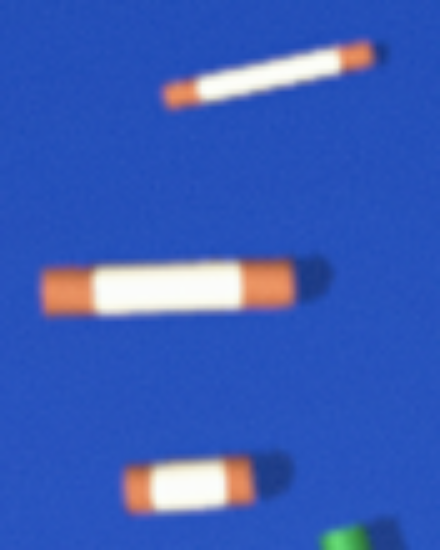

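The top crop shows the block's black base with corners at about (88,287), (484,262), (488,370) and (95,398), and clips at crop (148,325) and (383,315). The side crop shows the same, with flaring clips and open tops. The fuse crop confirms the choice: the middle fuse is thick and longest.

Run:
```python
from h import *
for n,roi in(('top',(104,180,202,220)),('side',(268,115,300,170))):
    c=load(n);x0,y0,x1,y1=roi;im=c['pixels'].astype(int);m=np.zeros(im.shape[:2],np.uint8)
    m[y0:y1,x0:x1]=(im[y0:y1,x0:x1].max(-1)<75)
    q=max(cv2.findContours(cv2.morphologyEx(m,cv2.MORPH_CLOSE,np.ones((7,7))),0,2)[0],key=cv2.contourArea)
    W=np.array([onplane(c,*p[0],.0165)[:2] for p in q]).astype(np.float32)
    r=cv2.minAreaRect(W);print(n,'base',np.round(r,4) if 0 else r,cv2.boxPoints(r).round(4).tolist())
    P=cloud(c);Q=P.reshape(-1,3);rgb=c['pixels'].reshape(-1,3)
    w=(Q[:,2]>.05)&(Q[:,2]<.08)&(Q[:,0]>.5)&(Q[:,0]<.6)&(Q[:,1]>.06)&(Q[:,1]<.27)
    A=Q[w]
    for sy in(0,1):
        for sx in(0,1):
            g=A[((A[:,1]>.165)==sy)&((A[:,0]>.5555)==sx)]
            if len(g):print(' clip y+' if sy else ' clip y-','x+' if sx else 'x-',len(g),g.mean(0).round(4),g.min(0).round(4),g.max(0).round(4))
    b=(Q[:,2]>.012)&(Q[:,2]<.022)&(Q[:,0]>.52)&(Q[:,0]<.6)&(Q[:,1]>.06)&(Q[:,1]<.27)&(rgb.max(1)<75)
    print(' base z',np.median(Q[b,2]))
    # orange contacts
    im8=im[y0:y1,x0:x1];o=((im8[...,0]>130)&(im8[...,2]<110)&(im8[...,0]>im8[...,2]+60)).astype(np.uint8)
    for k in cv2.findContours(o,0,2)[0]:
        if cv2.contourArea(k)>5:
            uv=cv2.minAreaRect(k)[0];uv=(uv[0]+x0,uv[1]+y0);print(' orange',np.round(uv,1),depthpt(c,*uv).round(4))
```

```text
top base ((0.5473249554634094, 0.16511259973049164), (0.049703989177942276, 0.18525853753089905), 3.188551187515259) [[0.5174000263214111, 0.25619998574256897], [0.5277000069618225, 0.07119999825954437], [0.5773000121116638, 0.07400000095367432], [0.5669999718666077, 0.2590000033378601]]
 clip y- x- 13 [0.534  0.1111 0.0611] [0.5305 0.1046 0.0529] [0.538  0.1169 0.07  ]
 clip y- x+ 28 [0.5663 0.1134 0.062 ] [0.5597 0.107  0.0502] [0.5719 0.1206 0.0715]
 clip y+ x- 21 [0.5311 0.2196 0.063 ] [0.5228 0.2139 0.053 ] [0.5554 0.2253 0.0758]
 clip y+ x+ 29 [0.5618 0.2219 0.0628] [0.5557 0.2151 0.0512] [0.5679 0.2282 0.0743]
 base z 0.016200308568508216
 orange [123. 204.] [0.5438 0.2465 0.017 ]
 orange [179. 200.] [0.5526 0.0863 0.0226]
side base ((0.5550654530525208, 0.20141464471817017), (0.03613466024398804, 0.07781097292900085), 22.936983108520508) [[0.5232999920845032, 0.23019999265670776], [0.553600013256073, 0.15850000083446503], [0.586899995803833, 0.17260000109672546], [0.5565000176429749, 0.2442999929189682]]
 clip y- x- 15 [0.5358 0.1061 0.0636] [0.53   0.1011 0.0516] [0.5428 0.1146 0.0742]
 clip y- x+ 20 [0.5699 0.1092 0.0626] [0.5631 0.1005 0.0512] [0.5755 0.1175 0.0719]
 clip y+ x- 13 [0.5299 0.215  0.0633] [0.5238 0.2094 0.0502] [0.5347 0.2264 0.0739]
 clip y+ x+ 17 [0.5639 0.219  0.0639] [0.5575 0.2114 0.0511] [0.5709 0.2291 0.0726]
 base z 0.017717670812431807
 orange [287.5 157.5] [0.555  0.0808 0.0244]
```

Fuse centre is about (0.560, -0.127), with the triangulated height at 11 mm against a stated 13.5 mm. Seat is about (0.548, 0.165), with the clips 109 mm apart, lip tops at 70 to 75 mm and the base at 16 to 17 mm. These agree with the text, so I'll move.

>>> play_rows --moves '[{"x":-30,"y":35,"turn":5,"fingers":1},{"x":-90,"y":105,"turn":14},{"x":-150,"y":175,"turn":23},{"x":-210,"y":245,"turn":32},{"x":-270,"y":315,"turn":41},{"x":-330,"y":385,"turn":50},{"x":-390,"y":450,"turn":59},{"x":-440,"y":510,"turn":68}]' --force 80

```text
invalid input
```

```bash
cat >> h.py <<'E'
from scipy.spatial.transform import Rotation as Ro
def go(target,yaw):
    s=ctrl.read_state();R=Ro.from_quat(np.roll(s['eef_rot'],-1)).as_matrix()
    y=np.arctan2(R[1,0],R[0,0])
    print('t',round(s['t'],2),'pos',s['position'].round(4),'yaw',y.round(4),'zax',R[:,2].round(4),'width',round(s['width'],4),'F',s['wrist_force'].round(1))
    print('shift mm',(R.T@(np.array(target)-s['position'])*1e3).round(1),'turn',np.degrees(y-yaw).round(2))
E
python3 -c "
from h import *
go([.56,-.127,.1],.0205)"
```

```text
t 0.1 pos [0.1408 0.5054 0.2308] yaw 1.299 zax [-4.0e-04 -1.1e-03 -1.0e+00] width 0.0856 F [-0.9 -0.4 -0.6]
shift mm [-496.5  573.6  131.3] turn 73.25
```

>>> play_rows --moves '[{"fingers":1,"x":-30,"y":35,"z":0,"turn":5},{"fingers":1,"x":-90,"y":105,"z":0,"turn":14},{"fingers":1,"x":-150,"y":175,"z":0,"turn":23},{"fingers":1,"x":-210,"y":245,"z":0,"turn":32},{"fingers":1,"x":-270,"y":315,"z":0,"turn":41},{"fingers":1,"x":-330,"y":385,"z":0,"turn":50},{"fingers":1,"x":-390,"y":450,"z":0,"turn":59},{"fingers":1,"x":-440,"y":510,"z":0,"turn":68}]' --force 80

```text
t: 1.1
position: [0.4097, 0.101, 0.2311]
eef_rot: [0.0, 0.999, 0.053, -0.0]
wrist_force: [1.5, 0.4, -0.4]
width: 0.0854
```

```bash
python3 -c "
from h import *
go([.56,-.127,.1],.0205)"
```

```text
t 1.1 pos [0.4097 0.101  0.2311] yaw 0.1068 zax [-2.e-04 -9.e-04 -1.e+00] width 0.0854 F [ 1.5  0.4 -0.4]
shift mm [125.1 242.6 131.3] turn 4.95
```

>>> play_rows --moves '[{"fingers":1,"x":25,"y":50,"z":0,"turn":1},{"fingers":1,"x":50,"y":95,"z":15,"turn":2},{"fingers":1,"x":75,"y":145,"z":40,"turn":3},{"fingers":1,"x":100,"y":195,"z":70,"turn":4},{"fingers":1,"x":120,"y":230,"z":100,"turn":5},{"fingers":1,"x":125,"y":243,"z":120,"turn":5},{"fingers":1,"x":125,"y":243,"z":131,"turn":5},{"fingers":1,"x":125,"y":243,"z":131,"turn":5}]'

```text
t: 2.1
position: [0.5587, -0.126, 0.0999]
eef_rot: [-0.0, 1.0, 0.01, -0.001]
wrist_force: [0.7, -0.4, 0.6]
width: 0.0855
```

```bash
python3 -c "
from h import *
go([.56,-.127,.001],.0205)"
```

```text
t 2.1 pos [ 0.5587 -0.126   0.0999] yaw 0.0205 zax [-1.9e-03  1.0e-04 -1.0e+00] width 0.0855 F [ 0.7 -0.4  0.6]
shift mm [ 1.4  1.  98.9] turn 0.0
```

>>> play_rows --moves '[{"fingers":1,"x":1.5,"y":1,"z":30,"turn":0},{"fingers":1,"x":1.5,"y":1,"z":60,"turn":0},{"fingers":1,"x":1.5,"y":1,"z":85,"turn":0},{"fingers":1,"x":1.5,"y":1,"z":97,"turn":0},{"fingers":1,"x":1.5,"y":1,"z":97,"turn":0},{"fingers":0,"x":1.5,"y":1,"z":97,"turn":0},{"fingers":-1,"x":1.5,"y":1,"z":97,"turn":0},{"fingers":-1,"x":1.5,"y":1,"z":97,"turn":0}]' --force 80

```text
t: 3.1
position: [0.5604, -0.1272, 0.0035]
eef_rot: [0.0, 1.0, 0.01, -0.001]
wrist_force: [-0.2, -0.8, -0.3]
width: 0.032
```

>>> play_rows --moves '[{"fingers":-1,"x":0,"y":0,"z":0,"turn":0},{"fingers":-1,"x":0,"y":0,"z":0,"turn":0},{"fingers":-1,"x":0,"y":0,"z":0,"turn":0},{"fingers":-1,"x":0,"y":0,"z":0,"turn":0}]'

```text
t: 3.6
position: [0.5608, -0.1273, 0.0039]
eef_rot: [0.0, 1.0, 0.01, -0.0]
wrist_force: [-0.1, 0.3, 6.2]
width: 0.0243
```

>>> play_rows --moves '[{"fingers":-1,"x":0,"y":0,"z":-5,"turn":0},{"fingers":-1,"x":0,"y":0,"z":-20,"turn":0},{"fingers":-1,"x":0,"y":0,"z":-40,"turn":0},{"fingers":-1,"x":0,"y":0,"z":-60,"turn":0},{"fingers":-1,"x":0,"y":0,"z":-75,"turn":0},{"fingers":-1,"x":0,"y":0,"z":-75,"turn":0}]'

```text
t: 4.35
position: [0.5617, -0.1275, 0.0802]
eef_rot: [0.001, 1.0, 0.01, 0.001]
wrist_force: [0.5, 0.5, -2.1]
width: 0.0244
```

Run:
```python
from h import *
go([.56,-.127,.1],.0205)
c=shot('side');s=cv2.resize(c['pixels'][140:260,230:370],None,fx=4,fy=4,interpolation=cv2.INTER_CUBIC);save('lift.png',s)
shot('top')
```

```text
t 4.35 pos [ 0.5617 -0.1275  0.0802] yaw 0.0205 zax [ 0.0018 -0.0013 -1.    ] width 0.0244 F [ 0.5  0.5 -2.1]
shift mm [ -1.6  -0.5 -19.8] turn 0.0
```

View pics/lift.png

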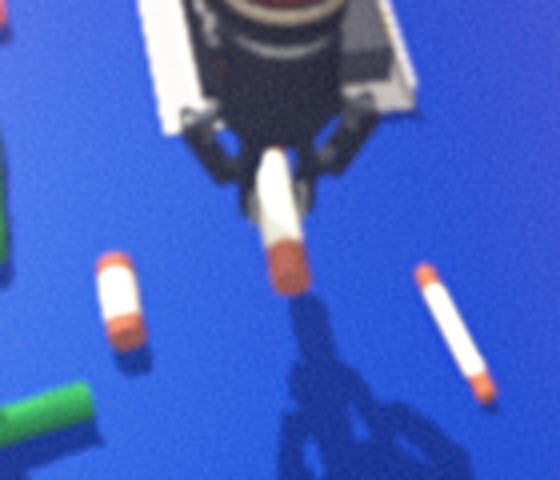

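The fuse is held and level to the eye, with its near cap at crop (288,268). Next I'll measure its height and pitch in the grip.

```bash
cat >> h.py <<'E'
def fuse(c,tcp):
    P=cloud(c);im=c['pixels'].astype(int)
    m=(im[...,0]>120)&(im[...,0]>im[...,2]+35)|((im.min(-1)>130))
    d=P-np.array(tcp)
    m&=(abs(d[...,0])<.025)&(abs(d[...,1])<.085)&(d[...,2]>-.02)&(d[...,2]<.035)
    m&=P[...,2]>.045
    m=cv2.erode(m.astype(np.uint8),np.ones((2,2)))>0
    Q=P[m]
    for a in np.arange(-.08,.08,.02):
        g=Q[(Q[:,1]-tcp[1]>a)&(Q[:,1]-tcp[1]<a+.02)]
        if len(g)>3:print('  y %.3f n %d xmed %.4f ztop %.4f ymin %.4f ymax %.4f'%(a+tcp[1]+.01,len(g),(g[:,0].min()+g[:,0].max())/2,np.percentile(g[:,2],92),g[:,1].min(),g[:,1].max()))
E
python3 - <<'E'
from h import *
for n in('top','side'): print(n);fuse(load(n),[.5617,-.1275,.0802])
E
```

```text
top
  y -0.198 n 29 xmed 0.5573 ztop 0.1040 ymin -0.1965 ymax -0.1884
  y -0.177 n 56 xmed 0.5574 ztop 0.1043 ymin -0.1860 ymax -0.1699
  y -0.157 n 27 xmed 0.5562 ztop 0.1021 ymin -0.1675 ymax -0.1565
side
  y -0.198 n 54 xmed 0.5632 ztop 0.1049 ymin -0.2030 ymax -0.1877
  y -0.177 n 38 xmed 0.5626 ztop 0.1053 ymin -0.1874 ymax -0.1677
  y -0.157 n 49 xmed 0.5623 ztop 0.1049 ymin -0.1673 ymax -0.1477
  y -0.137 n 53 xmed 0.5639 ztop 0.1052 ymin -0.1474 ymax -0.1278
  y -0.118 n 32 xmed 0.5640 ztop 0.1064 ymin -0.1271 ymax -0.1082
  y -0.097 n 15 xmed 0.5665 ztop 0.1048 ymin -0.1063 ymax -0.0892
```

>>> play_rows --moves '[{"fingers":-1,"x":0,"y":-15,"z":-15,"turn":0},{"fingers":-1,"x":-1,"y":-55,"z":-30,"turn":0},{"fingers":-1,"x":-2,"y":-105,"z":-30,"turn":-0.5},{"fingers":-1,"x":-4,"y":-155,"z":-30,"turn":-0.8},{"fingers":-1,"x":-5,"y":-205,"z":-30,"turn":-1.1},{"fingers":-1,"x":-6,"y":-250,"z":-30,"turn":-1.5},{"fingers":-1,"x":-7,"y":-280,"z":-30,"turn":-1.5},{"fingers":-1,"x":-7,"y":-293,"z":-30,"turn":-1.5}]'

```text
t: 5.45
position: [0.5467, 0.168, 0.1088]
eef_rot: [0.0, 1.0, 0.024, -0.001]
wrist_force: [-0.1, 0.5, -0.7]
width: 0.0243
```

>>> play_rows --moves '[{"fingers":-1,"x":0,"y":0,"z":6,"turn":0},{"fingers":-1,"x":0,"y":0,"z":12,"turn":0},{"fingers":-1,"x":0,"y":0,"z":18,"turn":0},{"fingers":-1,"x":0,"y":0,"z":20,"turn":0}]'

```text
t: 5.95
position: [0.5465, 0.1672, 0.0881]
eef_rot: [0.0, 1.0, 0.024, -0.001]
wrist_force: [-0.0, -0.5, -2.1]
width: 0.0245
```

Run:
```python
from h import *
go([.549,.165,.08],.0475)
p=ctrl.read_state()['position']
out=[]
for n,roi in(('top',(100,160,210,240)),('side',(240,85,350,165))):
    c=shot(n);print(n);fuse(c,p)
    out.append(cv2.resize(c['pixels'][roi[1]:roi[3],roi[0]:roi[2]],(770//2*1,280),interpolation=cv2.INTER_CUBIC))
save('pre.png',np.hstack(out))
```

```text
t 5.95 pos [0.5465 0.1672 0.0881] yaw 0.0479 zax [-2.2e-03 -4.0e-04 -1.0e+00] width 0.0245 F [-0.  -0.5 -2.1]
shift mm [2.5 2.3 8.1] turn 0.02
top
  y 0.097 n 39 xmed 0.5451 ztop 0.1132 ymin 0.0967 ymax 0.1069
  y 0.117 n 59 xmed 0.5435 ztop 0.1135 ymin 0.1073 ymax 0.1264
  y 0.137 n 66 xmed 0.5428 ztop 0.1122 ymin 0.1273 ymax 0.1466
  y 0.157 n 41 xmed 0.5430 ztop 0.1121 ymin 0.1473 ymax 0.1622
side
  y 0.097 n 57 xmed 0.5500 ztop 0.1130 ymin 0.0908 ymax 0.1064
  y 0.117 n 26 xmed 0.5491 ztop 0.1135 ymin 0.1099 ymax 0.1270
  y 0.137 n 31 xmed 0.5468 ztop 0.1144 ymin 0.1275 ymax 0.1464
  y 0.157 n 35 xmed 0.5492 ztop 0.1132 ymin 0.1482 ymax 0.1662
  y 0.177 n 24 xmed 0.5475 ztop 0.1131 ymin 0.1680 ymax 0.1867
  y 0.197 n 16 xmed 0.5484 ztop 0.1143 ymin 0.1888 ymax 0.2063
  y 0.217 n 6 xmed 0.5501 ztop 0.1134 ymin 0.2075 ymax 0.2222
```

View pics/pre.png

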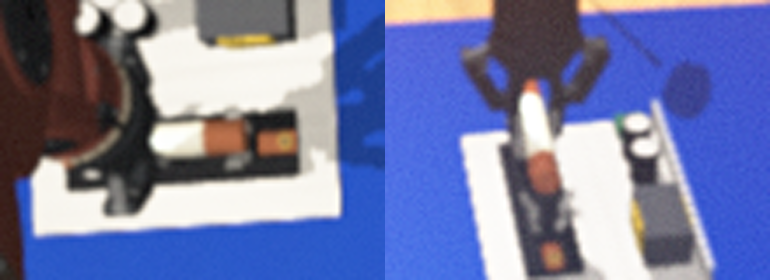

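The top panel shows the right cap at panel (222,138), above the clip at (237,160). The side panel shows the fuse in line with the block axis, cap at (540,172) and clip at (545,205). The correction is about +3 mm in x. I'll descend to just above first contact and check forces.

>>> play_rows --moves '[{"fingers":-1,"x":3,"y":1,"z":3,"turn":0},{"fingers":-1,"x":3,"y":1,"z":10,"turn":0},{"fingers":-1,"x":3,"y":1,"z":18,"turn":0},{"fingers":-1,"x":3,"y":1,"z":26,"turn":0},{"fingers":-1,"x":3,"y":1,"z":32,"turn":0},{"fingers":-1,"x":3,"y":1,"z":34,"turn":0},{"fingers":-1,"x":3,"y":1,"z":34,"turn":0}]' --force 110

```text
t: 6.92
position: [0.5496, 0.1666, 0.0544]
eef_rot: [0.0, 1.0, 0.024, -0.001]
wrist_force: [-1.1, -0.1, -2.1]
width: 0.0233
```

Run:
```python
from h import *
go([.549,.165,.033],.0475)
p=ctrl.read_state()['position']
c=shot('side');fuse(c,p);s=c['pixels'][85:175,240:350]
c=shot('top');fuse(c,p);t=c['pixels'][160:250,100:210]
save('low.png',cv2.resize(np.hstack([t,s]),None,fx=3.5,fy=3.5,interpolation=cv2.INTER_CUBIC))
```

```text
t 6.92 pos [0.5496 0.1666 0.0544] yaw 0.0483 zax [-1.9e-03 -3.0e-04 -1.0e+00] width 0.0233 F [-1.1 -0.1 -2.1]
shift mm [-0.6  1.6 21.4] turn 0.05
  y 0.097 n 48 xmed 0.5583 ztop 0.0787 ymin 0.0899 ymax 0.1061
  y 0.117 n 30 xmed 0.5511 ztop 0.0796 ymin 0.1067 ymax 0.1253
  y 0.137 n 29 xmed 0.5513 ztop 0.0811 ymin 0.1267 ymax 0.1465
  y 0.157 n 32 xmed 0.5529 ztop 0.0801 ymin 0.1475 ymax 0.1662
  y 0.177 n 21 xmed 0.5519 ztop 0.0808 ymin 0.1667 ymax 0.1864
  y 0.197 n 13 xmed 0.5520 ztop 0.0806 ymin 0.1880 ymax 0.2066
  y 0.217 n 9 xmed 0.5587 ztop 0.0778 ymin 0.2074 ymax 0.2229
  y 0.097 n 32 xmed 0.5467 ztop 0.0780 ymin 0.0969 ymax 0.1062
  y 0.117 n 74 xmed 0.5501 ztop 0.0791 ymin 0.1067 ymax 0.1260
  y 0.137 n 62 xmed 0.5457 ztop 0.0777 ymin 0.1268 ymax 0.1465
  y 0.157 n 34 xmed 0.5460 ztop 0.0791 ymin 0.1473 ymax 0.1604
```

View pics/low.png

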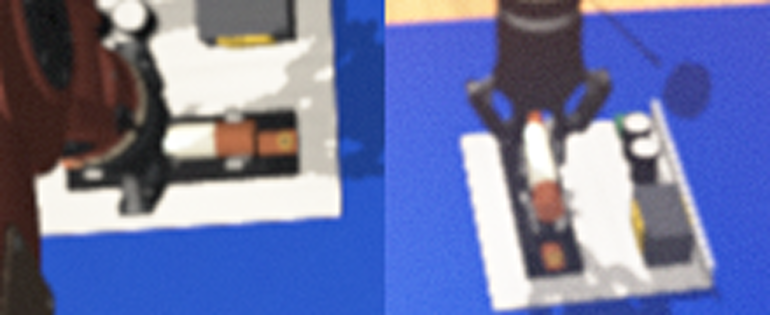

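The cap sits centred between the clip leaves, top panel (233,115) and (233,162) with the cap at (235,139), and the fuse is level. Pressing home.

>>> play_rows --moves '[{"fingers":-1,"x":0,"y":0,"z":3,"turn":0},{"fingers":-1,"x":0,"y":0,"z":6,"turn":0},{"fingers":-1,"x":0,"y":0,"z":9,"turn":0},{"fingers":-1,"x":0,"y":0,"z":12,"turn":0},{"fingers":-1,"x":0,"y":0,"z":15,"turn":0},{"fingers":-1,"x":0,"y":0,"z":18,"turn":0},{"fingers":-1,"x":0,"y":0,"z":20,"turn":0},{"fingers":-1,"x":0,"y":0,"z":21,"turn":0}]'

```text
t: 8.02
position: [0.5498, 0.1666, 0.0339]
eef_rot: [0.0, 1.0, 0.024, -0.001]
wrist_force: [-3.4, -1.3, 12.7]
width: 0.0232
```

Run:
```python
from h import *
go([.549,.165,.032],.0475)
p=ctrl.read_state()['position']
for n in('side','top'):c=shot(n);fuse(c,p)
```

```text
t 8.03 pos [0.5498 0.1666 0.0339] yaw 0.0482 zax [-1.4e-03 -3.0e-04 -1.0e+00] width 0.0232 F [-3.4 -1.3 12.7]
shift mm [-0.9  1.5  1.9] turn 0.04
  y 0.097 n 36 xmed 0.5540 ztop 0.0586 ymin 0.0908 ymax 0.1064
  y 0.117 n 27 xmed 0.5525 ztop 0.0596 ymin 0.1079 ymax 0.1266
  y 0.137 n 27 xmed 0.5519 ztop 0.0584 ymin 0.1269 ymax 0.1464
  y 0.157 n 30 xmed 0.5526 ztop 0.0593 ymin 0.1474 ymax 0.1656
  y 0.177 n 19 xmed 0.5517 ztop 0.0605 ymin 0.1694 ymax 0.1862
  y 0.197 n 13 xmed 0.5537 ztop 0.0585 ymin 0.1867 ymax 0.2061
  y 0.217 n 10 xmed 0.5553 ztop 0.0596 ymin 0.2080 ymax 0.2194
  y 0.097 n 29 xmed 0.5479 ztop 0.0602 ymin 0.0962 ymax 0.1060
  y 0.117 n 63 xmed 0.5526 ztop 0.0593 ymin 0.1073 ymax 0.1266
  y 0.137 n 52 xmed 0.5454 ztop 0.0588 ymin 0.1266 ymax 0.1463
  y 0.157 n 32 xmed 0.5454 ztop 0.0602 ymin 0.1468 ymax 0.1596
```

>>> play_rows --moves '[{"fingers":-1,"x":0,"y":0,"z":2,"turn":0},{"fingers":-1,"x":0,"y":0,"z":4,"turn":0},{"fingers":-1,"x":0,"y":0,"z":5,"turn":0},{"fingers":-1,"x":0,"y":0,"z":5,"turn":0}]'

```text
t: 8.62
position: [0.55, 0.1666, 0.0336]
eef_rot: [0.0, 1.0, 0.024, 0.0]
wrist_force: [-17.6, -4.2, 57.1]
width: 0.0237
```

The fuse is against a solid stop: 57 N with no further travel. I'll relieve the push, open and back off.

>>> play_rows --moves '[{"fingers":-1,"x":0,"y":0,"z":0,"turn":0},{"fingers":0.5,"x":0,"y":0,"z":0,"turn":0},{"fingers":0.5,"x":0,"y":0,"z":0,"turn":0},{"fingers":0.5,"x":0,"y":0,"z":0,"turn":0},{"fingers":0.5,"x":0,"y":0,"z":0,"turn":0},{"fingers":0.5,"x":0,"y":0,"z":-20,"turn":0},{"fingers":0.5,"x":0,"y":0,"z":-60,"turn":0},{"fingers":0.5,"x":0,"y":0,"z":-110,"turn":0}]'

```text
t: 9.62
position: [0.5491, 0.1665, 0.1439]
eef_rot: [0.0, 1.0, 0.024, -0.001]
wrist_force: [0.1, -0.0, -0.6]
width: 0.0641
```

>>> play_rows --moves '[{"fingers":0.5,"x":-30,"y":-40,"z":-15,"turn":0},{"fingers":0.5,"x":-80,"y":-85,"z":-30,"turn":0},{"fingers":0.5,"x":-120,"y":-130,"z":-30,"turn":0},{"fingers":0.5,"x":-160,"y":-175,"z":-30,"turn":0},{"fingers":0.5,"x":-200,"y":-220,"z":-30,"turn":0},{"fingers":0.5,"x":-200,"y":-220,"z":-30,"turn":0}]'

```text
t: 10.38
position: [0.3356, 0.379, 0.1741]
eef_rot: [0.0, 1.0, 0.027, -0.001]
wrist_force: [1.2, 0.9, -0.2]
width: 0.0641
```

Run:
```python
from h import *
go([.549,.165,.032],.0475)
o=[]
for n,(x0,y0) in(('top',(100,150)),('side',(240,95))):
    c=shot(n);P=cloud(c);im=c['pixels'].astype(int)
    w=(abs(P[...,0]-.549)<.02)&(abs(P[...,1]-.165)<.09)&(P[...,2]>.03)&(P[...,2]<.085)&(im.min(-1)>130)
    w=cv2.erode(w.astype(np.uint8),np.ones((2,2)))>0
    cp=(abs(P[...,0]-.549)<.03)&(abs(P[...,1]-.165)<.09)&(P[...,2]>.03)&(P[...,2]<.085)&(im[...,0]>im[...,2]+35)
    for nm,m in(('white',w),('caps',cp)):
        Q=P[m]; 
        for lo,hi in((.08,.11),(.11,.135),(.135,.165),(.165,.195),(.195,.22),(.22,.25)):
            g=Q[(Q[:,1]>lo)&(Q[:,1]<hi)]
            if len(g)>3:print(n,nm,lo,len(g),'ztop',np.percentile(g[:,2],90).round(4),'x',g[:,0].mean().round(4),'y',g[:,1].min().round(4),g[:,1].max().round(4))
    o.append(c['pixels'][y0:y0+90,x0:x0+110])
save('end.png',cv2.resize(np.hstack(o),None,fx=3.6,fy=3.6,interpolation=cv2.INTER_CUBIC))
```

```text
t 10.38 pos [0.3356 0.379  0.1741] yaw 0.0541 zax [-1.9e-03 -1.0e-04 -1.0e+00] width 0.0641 F [ 1.2  0.9 -0.2]
shift mm [201.8 225.2 141.7] turn 0.38
top white 0.11 41 ztop 0.0586 x 0.5472 y 0.1103 0.1348
top white 0.135 87 ztop 0.058 x 0.5451 y 0.1352 0.165
top white 0.165 70 ztop 0.0577 x 0.5439 y 0.1654 0.1948
top white 0.195 36 ztop 0.0632 x 0.5462 y 0.1955 0.2198
top white 0.22 10 ztop 0.0697 x 0.56 y 0.2205 0.2261
top caps 0.08 55 ztop 0.0573 x 0.5494 y 0.0957 0.11
top caps 0.11 54 ztop 0.0578 x 0.5495 y 0.11 0.1295
top caps 0.195 48 ztop 0.0587 x 0.5433 y 0.2056 0.2195
top caps 0.22 44 ztop 0.0589 x 0.5435 y 0.2208 0.236
side white 0.08 6 ztop 0.0609 x 0.5502 y 0.1008 0.1056
side white 0.11 31 ztop 0.0598 x 0.5492 y 0.1101 0.135
side white 0.135 40 ztop 0.0594 x 0.5501 y 0.1353 0.1647
side white 0.165 40 ztop 0.0592 x 0.5469 y 0.1658 0.1944
side white 0.195 23 ztop 0.0627 x 0.5503 y 0.1958 0.2179
side caps 0.08 63 ztop 0.0591 x 0.5533 y 0.0908 0.1095
side caps 0.11 21 ztop 0.0585 x 0.5527 y 0.1106 0.1308
side caps 0.195 22 ztop 0.0605 x 0.5467 y 0.2009 0.2194
side caps 0.22 15 ztop 0.0592 x 0.5451 y 0.2208 0.2352
```

View pics/end.png

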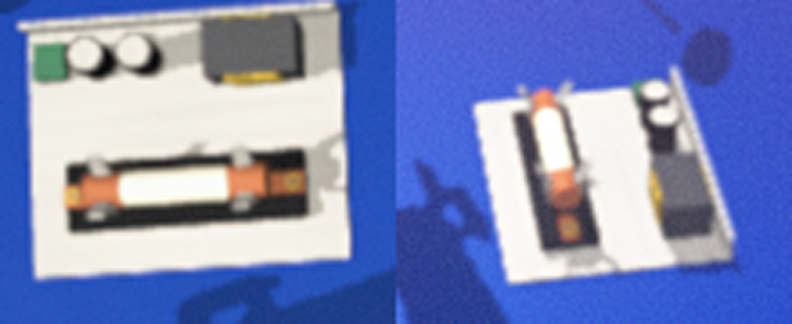

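The picture shows the fuse lying in both clips, with caps at panel (100,187) and (250,182) and the arm clear. Its top is at 57 to 59 mm (home is 57 mm, merely laid on would be 75 mm) and level, and its centre is at y of about 0.166.

```bash
python3 -c "
from rig import ctrl
print(ctrl.finish_job())"
```

```text
the job is handed in; nothing more can be done
None
```

I gripped the long fuse at its middle, carried it over the block and pressed it into both clips. Then I let go, backed the arm well clear and handed the job in at about 10.4 s. The hand-in reports no verdict.

**Final checks**
- **Pressing:** the fuse reached a solid stop, where 57 N gave almost no further travel.
- **Height:** the top of the released fuse measured about 57–60 mm in both views. Fully home is 57 mm, and merely laid on the clips would be 75 mm. The fuse was level.
- **Position:** the centre along the axis is about 1–2 mm from the seat, with one cap in each clip.
- **Bystanders:** I did not re-measure the short and slim fuses at the end. The arm did not go near them after the pick-up, and both looked undisturbed in the view taken after lifting.

**Disagreements**
- The two cameras differed by 2–6 mm in x on the held fuse, and by about 2 mm on the clips. I trusted the averaged clip midpoints and the gripper's own centring.
- The gripper read about 24 mm on the 27 mm fuse, but the grip held throughout.
- At the stop there was also a sideways force of about 18 N, which suggests the tool was slightly off-centre before release.

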